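Put the lids back on the washed pots

TASK

The three steel pots are washed and dry: put on each pot the one lid that fits its mouth, so that every lid sits level and fully home on the rim. The tiny fourth lid belongs to no pot here; leave it where it lies, and leave the pots and everything else standing where they are.

Things in the scene. Friction and masses are not known exactly. Their poses are not given: they have to be found in the camera images.
- big_lid_centre (a point): Largest lid: round steel lid 136 mm across, plug down. From below: tapered plug 10 mm high, 111 mm across at its underside and 121 at its top; plate, 5 mm thick in the middle, whose edge rests on the pot's rim; black knob 30 mm high, 19 mm across at the foot, 24 near its top. Point: centre, half-way up: 22.5 mm above the underside, 7.5 above the knob's foot. z up.
- middle_lid_centre (a point): Middle lid: round steel lid 110 mm across, plug down. From below: tapered plug 10 mm high, 85 mm across at its underside and 95 at its top; plate, 5 mm thick in the middle, whose edge rests on the pot's rim; black knob 30 mm high, 19 mm across at the foot, 24 near its top. Point: centre, half-way up: 22.5 mm above the underside, 7.5 above the knob's foot. z up.
- small_lid_centre (a point): Small lid: round steel lid 84 mm across, plug down. From below: tapered plug 10 mm high, 59 mm across at its underside and 69 at its top; plate, 5 mm thick in the middle, whose edge rests on the pot's rim; black knob 30 mm high, 19 mm across at the foot, 24 near its top. Point: centre, half-way up: 22.5 mm above the underside, 7.5 above the knob's foot. z up.
- tiny_lid_centre (a point): Tiny lid, fits no pot: round steel lid 60 mm across, plug down. From below: tapered plug 10 mm high, 35 mm across at its underside and 45 at its top; plate, 5 mm thick in the middle, whose edge rests on the pot's rim; black knob 30 mm high, 19 mm across at the foot, 24 near its top. Point: centre, half-way up: 22.5 mm above the underside, 7.5 above the knob's foot. z up.
- big_pot_mouth (a point): Largest pot: round open steel pot, no handles, 132 mm across, 66 mm high, wall 2.5 mm, empty and loose. Point: centre of its mouth, level with the rim; mouth 127 mm across, z up. With the largest lid fully home, the lid's centre point is 12.5 mm above this point. Everything stands on a flat wooden board, top at z = 0.022.
- middle_pot_mouth (a point): Middle pot: round open steel pot, no handles, 106 mm across, 56 mm high, wall 2.5 mm, empty and loose. Point: centre of its mouth, level with the rim; mouth 101 mm across, z up. With the middle lid fully home, the lid's centre point is 12.5 mm above this point.
- small_pot_mouth (a point): Small pot: round open steel pot, no handles, 80 mm across, 48 mm high, wall 2.5 mm, empty and loose. Point: centre of its mouth, level with the rim; mouth 75 mm across, z up. With the small lid fully home, the lid's centre point is 12.5 mm above this point.
- garlic_large_centre (a point): A garlic bulb, 54 mm across, 53 mm high, standing among the pots; loose, a bystander. The point is its centre.
- garlic_little_centre (a point): A slightly smaller garlic bulb, 49 mm across, 51 mm high, standing among the pots; loose, a bystander. The point is its centre.
- matches_centre (a point): A matchbox, 36 x 54 x 15 mm, lying flat among the pots; loose, a bystander. The point is its centre.

How it is judged (in metres and radians):
At the end, for the whole second after the job is handed in: Each of the three pots carries its own lid: centred within 6 mm, plate on the rim within 3 mm, parallel to the rim within 0.05 rad, level within 0.07 rad, all at rest; no pot, nor the tiny lid, the garlic bulbs or the matchbox, is more than 30 mm from where it was at the start (horizontal distance between big_lid_centre and big_pot_mouth below 0.006 m and z of big_lid_centre in the frame of big_pot_mouth between 0.0095 and 0.015 m and angle between the z axis of big_lid_centre and the z axis of big_pot_mouth, either way round below 0.05 rad and angle between each of big_lid_centre, big_pot_mouth, middle_lid_centre, middle_pot_mouth, small_lid_centre, small_pot_mouth's own z axis and vertical below 0.07 rad and distance of each of big_pot_mouth, middle_pot_mouth, small_pot_mouth, tiny_lid_centre, garlic_large_centre, garlic_little_centre, matches_centre from where it was at the start of the episode below 0.03 m and linear speed of each of big_lid, big_pot, middle_lid, middle_pot, small_lid, small_pot below 0.02 m/s and horizontal distance between middle_lid_centre and middle_pot_mouth below 0.006 m and z of middle_lid_centre in the frame of middle_pot_mouth between 0.0095 and 0.015 m and angle between the z axis of middle_lid_centre and the z axis of middle_pot_mouth, either way round below 0.05 rad and horizontal distance between small_lid_centre and small_pot_mouth below 0.006 m and z of small_lid_centre in the frame of small_pot_mouth between 0.0095 and 0.015 m and angle between the z axis of small_lid_centre and the z axis of small_pot_mouth, either way round below 0.05 rad); the robot touches nothing.
It fails at once if a pot is pushed more than 30 mm from where it stood, or tipped (distance of any of big_pot_mouth, middle_pot_mouth, small_pot_mouth from where it was at the start of the episode above 0.03 m or angle between any of big_pot_mouth, middle_pot_mouth, small_pot_mouth's own z axis and vertical above 0.35 rad).
It fails at once if the tiny lid, a garlic bulb or the matchbox is moved by more than 30 mm (distance of any of tiny_lid_centre, garlic_large_centre, garlic_little_centre, matches_centre from where it was at the start of the episode above 0.03 m).
It also fails if it takes over 88 s, if anything falls off the work surface, if the arm or the gripper's body presses on something with over 40 N, if the wrist force passes 120 N, or if a joint passes its speed limit or range.

ROBOT

A 7-joint arm with a two-finger parallel gripper is mounted at the origin on a cart in front of the work surface, level with it; the furniture and walls round the work are solid. World frame = base frame: x ahead of the robot, y to its left, z up, the work surface at z = 0. Lengths are in mm, angles in degrees, forces in N, time in s.
With the tool pointing down it reaches from about 400 to 850 mm from the base axis. Payload 4.4 kg.
Tool frame: the origin (TCP) lies at the very end of the fingers, on their centre line; the grasp point (between the pads) lies 19 mm behind it; z points along the fingers, y is the line along which they close (so a half turn about z gives the same grasp; the last joint's range is limited). The gripper opens to 94 mm and grips with 3 to 60 N. Pads are 16 mm wide; open, the fingers measure 119 mm over their backs; the gripper's body (75 mm by 177 mm) begins 78 mm behind the grasp point.
Start: joints at [60.287, 36.005, 2.206, 86.941, -1.547, 57.084, -1.146], TCP at [284.395, -584.498, 205.478] pointing down, gripper open.
Joint ranges: [-175.42, 175.42], [-21.48, 121.26], [-71.46, 75.88], [10.55, 141.38], [-63.04, 243.04], [13.31, 113.54], [-168.57, 168.57]. Speed limits (degrees/s): [147.25, 147.25, 180, 180, 180, 180, 180].

INTERFACE

Orientations are given as a 3x3 rotation matrix whose columns are the frame's x, y, z axes.
In Python, from workcell import robot, read_camera, get_calibration gives the robot as it stands. The module is installed in compiled form; this text tells all that it offers.
- The arm moves only by the tool carry_out, never from a script. Its argument "increments" is a list of rows, each a list of 5 numbers: the shift along the tool's x, y, z each as a share of 2 cm, from -1 to 1, then the turn about the tool's z as a share of 8 degrees, from -1 to 1, then the opening, from 0 (shut) to 1 (fully open). A call has 1 to 12 rows; each row shifts and turns the commanded pose from where the row before left it, along the tool's axes as they then stand; what a row does not reach is not made up. A row lasts 1/10 s, in which the tool goes at most 50 mm and 8.59 degrees, less where a joint would pass 70% of its speed; a pose out of reach is approached as far as the arm can. A call with a number of a shift or a turn outside -1 to 1 is refused whole. A call with a gripper value outside its range is refused whole. The fingers move at their own pace and stop on an object; "force" is the grip in N (left out, the last holds). Time passes only in rows, so rows that do not move let the fingers close. It gives the time, the measured TCP pose, the force, the opening and the grip force at its end, in the units of the state.
- robot.get_state(): the state, without advancing time (a new reading comes with each control period).
- read_camera(name): name is "scene" or "top" or "wrist"; returns (picture, depth): 400x640x3 uint8, blue, green, red; 400x640 float32, mm along the optical axis (not along the pixel's ray), 0 where there is no reading.
- get_calibration(name): a dict with "fx", "fy", "cx", "cy" (pixels), "eye" and "orientation" of the camera in the world. Camera axes: x right, y down, z forward; pixel columns grow to the right and rows downward; lengths in mm; the calibration is good to about 2 mm. The wrist camera is an equidistant fisheye: a pixel r from the principal point sees the ray r / f radians off the axis. A picture is of the moment at which its call begins: read the wrist's pose just before it. get_calibration takes no time and is no camera call; for the wrist camera it gives the pose at the moment of the call.
- robot.sign_off(): hands the job in; it is judged then, once.
The state is a dict: "t": time; "joint_pos": joint angles; "joint_vel": joint speeds; "joint_torque": joint torques, N m; "tool_pos": TCP position; "eef_rot": TCP orientation; "wrist_force": force on the tool from outside, world axes, zero at the start; "torque": the same for the moment, N m; "opening": finger opening in mm; "grasp_force": force on a finger pad.
Only numpy, scipy, OpenCV 4.12 (cv2) and the standard library are available. Lean on these libraries where they do the work, as an engineer would, in place of code of your own. Each camera call takes 0.05 s, during which the arm holds its last target. There are 200 camera calls.

## Working session

There is one attempt and no reset: what is moved stays moved. The work goes in short steps, Python scripts to look and compute and a tool call to move; the robot and the scene stay as the last step left them, time stands still between calls to the robot, and variables do not carry over. Pictures are saved under pics/ and viewed, at most 14 in all, crops included, and the job is handed in when it is done.

Besides the shell and the picture viewer there is one more tool, called after ">>>" as name(argument=value, ...) on one line, values as JSON. carry_out: Moves the arm, as the interface text tells. Shift numbers are shares of 2 cm and turn numbers shares of 8 degrees, none past 1 either way. Its arguments: {"type":"object","properties":{"increments":{"type":"array"},"force":{"type":"number"}},"required":["increments"]}

```bash
mkdir -p pics; cat > h.py <<'E'
import numpy as np, cv2
from workcell import robot, read_camera, get_calibration
def cloud(name):
    im,d=read_camera(name); c=get_calibration(name)
    v,u=np.mgrid[:400,:640]; d=d.astype(float)
    P=np.stack([(u-c['cx'])/c['fx']*d,(v-c['cy'])/c['fy']*d,d],-1)
    W=P@np.array(c['orientation']).T+np.array(c['eye']); W[d==0]=np.nan
    return im,W
E
python3 - <<'E'
from h import *
s=robot.get_state(); print(s)
for n in("top","scene"):
    im,W=cloud(n); cv2.imwrite(f"pics/{n}0.png",im); np.save(n+"0.npy",W); c=get_calibration(n); print(n,c)
    print(np.nanmin(W,(0,1)),np.nanmax(W,(0,1)))
E
```

```text
{'t': 0.0, 'joint_pos': array([60.28765107, 36.05711918,  2.20153376, 86.99684321, -1.54743182,
       57.08200119, -1.14583682]), 'joint_vel': array([-0.00580954,  0.01118385,  0.05598579,  0.01604498,  0.03983359,
        0.02650078, -0.04605804]), 'joint_torque': array([ 2.25121155e-03, -5.49720454e+01,  1.14388347e+00, -1.86627907e+01,
       -5.22937614e-02,  2.36250681e-02,  1.95242001e-04]), 'tool_pos': array([ 284.09805336, -583.88439462,  204.5693964 ]), 'eef_rot': array([[ 8.99230187e-01,  4.37475031e-01, -8.17183414e-04],
       [ 4.37475794e-01, -8.99228644e-01,  1.66612459e-03],
       [-5.94682967e-06, -1.85572749e-03, -9.99998278e-01]]), 'wrist_force': array([-0.50634167,  0.17283772,  0.834369  ]), 'torque': array([-0.00197115, -0.01579409, -0.00420972]), 'grasp_force': 0.0, 'opening': 93.96210861966446}
top {'fx': 448.70144779063213, 'fy': 448.70144779063213, 'cx': 321.47765629447304, 'cy': 210.33509889484833, 'eye': array([438.70859893, 134.87930706, 986.88936634]), 'orientation': array([[ 1.60634747e-02, -9.95878414e-01,  8.92644952e-02],
       [-9.99869171e-01, -1.61688381e-02, -4.57333686e-04],
       [ 1.89875192e-03, -8.92454704e-02, -9.96007852e-01]])}
[ -175.54515359 -1215.76856401  -945.39057245] [1058.49150259  657.73820666  302.90064688]
scene {'fx': 418.30712523253555, 'fy': 418.30712523253555, 'cx': 318.064803705804, 'cy': 199.89386248471888, 'eye': array([ 42.49772615, 523.63447771, 675.45931608]), 'orientation': array([[-0.59823815, -0.54773967,  0.58488663],
       [-0.80127006,  0.40088571, -0.44413618],
       [ 0.00879831, -0.73435135, -0.67871252]])}
[  -29.57998832 -1916.91366785  -940.53824336] [1157.42630025  654.20319819  395.09277067]
```

View pics/top0.png

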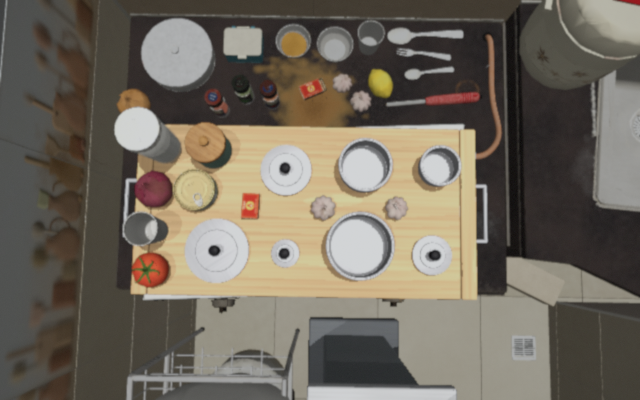

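View pics/scene0.png

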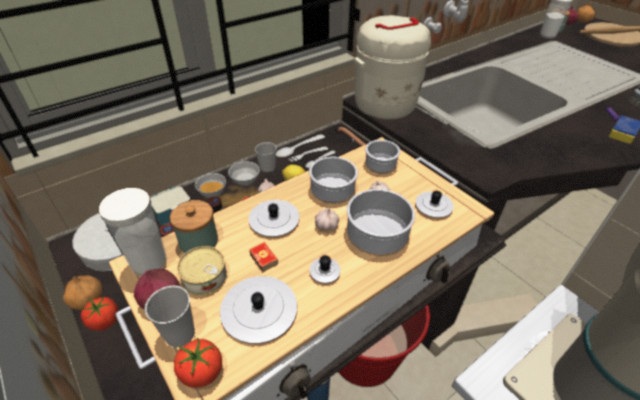

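The top view shows the big lid at (216,250), the middle lid at (286,170), the small lid at (432,255) and the tiny lid at (285,253). The pots are at (360,245) big, (365,166) middle and (439,167) small. The garlic bulbs are at (322,207) and (396,207), and the matchbox is at (250,206). The scene view agrees, and it also shows tall jars on the left near the big lid.

```bash
cat > m.py <<'E'
from h import *
from scipy.optimize import least_squares
def fit(p,r,rob=1.5):
    f=lambda c:np.hypot(p[:,0]-c[0],p[:,1]-c[1])-r
    s=least_squares(f,p[:,:2].mean(0),loss='soft_l1',f_scale=rob); return s.x,np.median(abs(s.fun))
def near(W,uv,R,zlo,zhi):
    c=W[uv[1]-2:uv[1]+3,uv[0]-2:uv[0]+3].reshape(-1,3); c=np.nanmedian(c,0)
    Q=W.reshape(-1,3); k=(np.hypot(Q[:,0]-c[0],Q[:,1]-c[1])<R)&(Q[:,2]>zlo)&(Q[:,2]<zhi); return Q[k]
E
python3 - <<'E'
from m import *
W=np.load('top0.npy')
b=W[160:240,200:480].reshape(-1,3);b=b[(b[:,2]>5)&(b[:,2]<35)];print('board z',np.median(b[:,2]))
for n,uv,R in(('big',(215,251),68),('mid',(286,169),55),('small',(433,255),42),('tiny',(285,253),30)):
    p=near(W,uv,25,52,75); print(n,'knob c',p[:,:2].mean(0).round(1),(p[:,:2].max(0)+p[:,:2].min(0))/2,np.ptp(p[:,:2],axis=0).round(0),len(p),'ztop',np.percentile(p[:,2],90).round(1),end=' ')
    q=near(W,uv,R+8,31,42); c=q[:,:2].mean(0)
    from cv2 import minEnclosingCircle
    print('plate',c.round(1),minEnclosingCircle(q[:,:2].astype(np.float32)),np.median(q[:,2]).round(1))
for n,uv,R,h in(('big',(360,245),66,88),('mid',(365,166),53,78),('small',(439,167),40,70)):
    p=near(W,uv,R+25,h-5,h+8); c,e=fit(p,R-1.25); print(n,'pot',c.round(1),e.round(2),len(p),np.median(p[:,2]).round(1),minEnclosingCircle(p[:,:2].astype(np.float32)))
for n,uv in(('g1',(322,207)),('g2',(396,207)),('match',(250,206))):
    p=near(W,uv,30,28,90);print(n,p[:,:2].mean(0).round(1),p[:,2].max())
q=W.reshape(-1,3)
for n,uv in(('tall',(137,130)),('green',(206,145)),('bowl',(195,190)),('glass',(140,228)),('tomato',(150,270)),('onion',(155,190))):
    p=near(W,uv,20,-50,400);print(n,p.mean(0).round(0),p[:,2].max().round())
E
```

```text
board z 22.753560065928127
big knob c [435.9 354. ] [435.27883266 354.92238848] [23. 22.] 106 ztop 68.3 plate [435.4 354.8] ((435.4844055175781, 355.7882385253906), 68.0742416381836) 36.1
mid knob c [609.7 212.4] [610.56746463 213.17968113] [22. 23.] 102 ztop 68.7 plate [610.  212.8] ((610.2853393554688, 213.30091857910156), 54.97914505004883) 36.2
small knob c [433.3 -98.3] [433.37412308 -99.15128936] [21. 20.] 106 ztop 69.1 plate [433.2 -99.3] ((433.0483703613281, -100.18562316894531), 42.19549560546875) 36.0
tiny knob c [432.4 210.1] [432.45893734 209.84824478] [21. 21.] 101 ztop 68.1 plate [432.1 210. ] ((432.13677978515625, 210.55233764648438), 29.89723014831543) 35.7
big pot [449.8  56.7] 1.43 604 87.8 ((449.90863037109375, 56.3406867980957), 68.82472229003906)
mid pot [616.5  46.4] 1.43 466 78.0 ((616.9927368164062, 46.16518783569336), 56.001068115234375)
small pot [ 618.9 -109.9] 1.49 359 70.0 ((619.1318969726562, -111.07272338867188), 43.66828918457031)
g1 [528.1 131.6] 76.02426800178011
g2 [529.9 -21.1] 73.0467747784578
match [531.7 286.8] 42.57527162803456
tall [652. 473. 186.] 190.0
green [644. 366. 108.] 122.0
bowl [560. 399.  59.] 64.0
glass [479. 512.  65.] 118.0
tomato [394. 477.  75.] 92.0
onion [555. 471.  79.] 108.0
```

>>> carry_out(increments=[[0,0,0,0.81,0.5],[0,0,0,0.81,0.5],[0,0,0,0.81,0.5],[0,0,0,0.81,0.5],[0.3,-0.97,0,0,0.5],[0.3,-0.97,0,0,0.5],[0.3,-0.97,0,0,0.5],[0.3,-0.97,0,0,0.5],[0.3,-0.97,0,0,0.5],[0.3,-0.97,0,0,0.5],[0.3,-0.97,0,0,0.5],[0,0,0,0,0.5]], force=40)

```text
t: 1.3
tool_pos: [327.6, -445.6, 205.1]
eef_rot: [[1.0, 0.004, 0.0], [0.004, -1.0, 0.003], [0.0, -0.003, -1.0]]
wrist_force: [1.2, -0.3, 0.7]
opening: 46.8
grasp_force: 0.0
```

>>> carry_out(increments=[[0.3,-0.96,0,0,0.5],[0.3,-0.96,0,0,0.5],[0.3,-0.96,0,0,0.5],[0.3,-0.96,0,0,0.5],[0.3,-0.96,0,0,0.5],[0.3,-0.96,0,0,0.5],[0.3,-0.96,0,0,0.5],[0.3,-0.96,0,0,0.5],[0.3,-0.96,0,0,0.5],[0.3,-0.96,0,0,0.5],[0.3,-0.96,0,0,0.5],[0.3,-0.96,0,0,0.5]])

```text
t: 2.5
tool_pos: [398.5, -218.7, 205.5]
eef_rot: [[1.0, -0.001, 0.0], [-0.001, -1.0, -0.001], [0.0, 0.001, -1.0]]
wrist_force: [0.9, 0.2, 0.8]
opening: 47.1
grasp_force: 0.0
```

>>> carry_out(increments=[[0.28,-0.96,0,0,0.5],[0.28,-0.96,0,0,0.5],[0.28,-0.96,0,0,0.5],[0.28,-0.96,0,0,0.5],[0.28,-0.96,0.5,0,0.5],[0.28,-0.96,1,0,0.5],[0,0,1,0,0.5],[0,0,1,0,0.5],[0,0,1,0,0.5],[0,0,0,0,0.5],[0,0,0,0,0.5]])

```text
t: 3.6
tool_pos: [432.0, -103.8, 115.5]
eef_rot: [[1.0, -0.0, -0.0], [-0.0, -1.0, -0.0], [-0.0, 0.0, -1.0]]
wrist_force: [-0.3, -0.1, 0.0]
opening: 47.0
grasp_force: 0.0
```

```bash
python3 - <<'E'
from h import *
im,d=read_camera('wrist'); cv2.imwrite('pics/w1.png',im); c=get_calibration('wrist'); print(c); s=robot.get_state(); print(s['tool_pos'],s['eef_rot'],s['joint_pos'])
print((d>0).mean(), np.percentile(d,[5,50,95]))
E
```

```text
{'fx': 309.70691628693146, 'fy': 309.70691628693146, 'cx': 325.27909557087224, 'cy': 195.11407311582084, 'eye': array([ 515.59598566, -103.58602713,  296.58249577]), 'orientation': array([[ 5.74220279e-04, -9.58858564e-01, -2.83883647e-01],
       [-9.99998857e-01, -1.53487340e-04, -1.50430282e-03],
       [ 1.39884110e-03,  2.83884186e-01, -9.58857556e-01]])}
[ 432.421248   -103.75321125  115.97787858] [[ 9.99999594e-01 -3.82272370e-04  8.16383586e-04]
 [-3.81910191e-04 -9.99999829e-01 -4.43748241e-04]
 [ 8.16553079e-04  4.43436275e-04 -9.99999568e-01]] [  5.99331037  28.31068164   5.41555504 123.91627979  -5.44756341
  27.93638862 -74.44392943]
0.99617578125 [ 57.56833401 263.5287323  975.55428467]
```

View pics/w1.png

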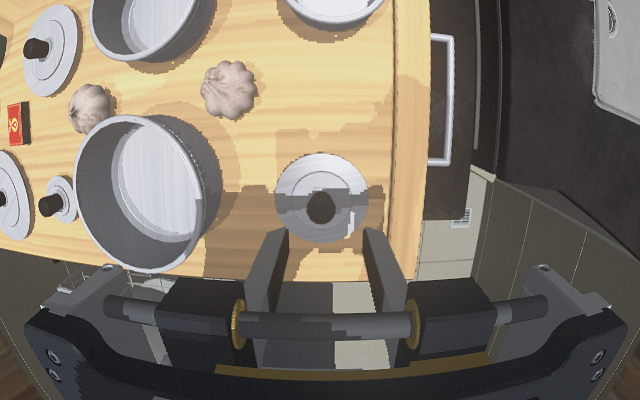

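The wrist view shows the small lid's knob at (320,207), centred between the fingers at about (265,250) and (375,250). The big pot is at left, around (148,190). I'll refine the positions with the fisheye depth.

```bash
cat >> m.py <<'E'
def wcloud():
    c=get_calibration('wrist'); im,d=read_camera('wrist'); d=d.astype(float)
    v,u=np.mgrid[:400,:640]; x=(u-c['cx'])/c['fx']; y=(v-c['cy'])/c['fy']; t=np.hypot(x,y)+1e-9
    k=np.tan(np.minimum(t,1.5))/t; P=np.stack([x*k*d,y*k*d,d],-1); W=P@np.array(c['orientation']).T+np.array(c['eye']); W[(d==0)|(t>1.2)]=np.nan
    return im,W.reshape(-1,3)
def sel(Q,xy,R,lo,hi): return Q[(np.hypot(Q[:,0]-xy[0],Q[:,1]-xy[1])<R)&(Q[:,2]>lo)&(Q[:,2]<hi)]
from cv2 import minEnclosingCircle as mec
def lid(Q,xy,R,base=22):
    p=sel(Q,xy,20,base+30,base+52); q=sel(Q,xy,R+10,base+9,base+20)
    r=np.hypot(*(q[:,:2]-xy).T)
    print('lid knob',p.mean(0).round(1),'knobtop',np.percentile(p[:,2],95).round(1),'plate',[np.round(a,1) for a in mec(q[:,:2].astype(np.float32))],'z',np.median(q[:,2]).round(1))
def pot(Q,xy,R,h):
    p=sel(Q,xy,R+12,h-3,h+5); c,e=fit(p,R-1.25); print('pot',c.round(1),e.round(2),len(p),np.median(p[:,2]).round(1),[np.round(a,1) for a in mec(p[:,:2].astype(np.float32))])
E
python3 - <<'E'
from m import *
im,Q=wcloud(); np.save('w1.npy',Q)
lid(Q,(433,-100),42); pot(Q,(450,56.5),66,88); pot(Q,(619,-110),40,70); pot(Q,(616,46),53,78)
lid(Q,(610,213),55); lid(Q,(432,210),30)
E
```

```text
lid knob [ 435.7 -100.4   66.2] knobtop 69.1 plate [array([ 433.5, -100.3]), np.float64(42.3)] z 36.9
pot [450.5  55.1] 1.32 3009 88.8 [array([450.3,  56.1]), np.float64(69.4)]
pot [ 617.3 -110.2] 1.41 824 70.9 [array([ 597.6, -110.2]), np.float64(36.6)]
pot [615.2  45.3] 1.35 1222 78.6 [array([611.5,  47. ]), np.float64(55.8)]
lid knob [608.8 207.8  63.1] knobtop 68.7 plate [array([610.7, 212.7]), np.float64(55.8)] z 36.5
lid knob [433.3 205.1  63.1] knobtop 68.4 plate [array([432.4, 210.2]), np.float64(30.3)] z 36.4
```

>>> carry_out(increments=[[0.06,-0.19,0.5,0,0.5],[0,0,0.8,0,0.5],[0,0,0.8,0,0.5],[0,0,0.8,0,0.5],[0,0,0.5,0,0.5],[0,0,0.22,0,0.5],[0,0,0,0,0.5],[0,0,0,0,0],[0,0,0,0,0],[0,0,0,0,0],[0,0,0,0,0],[0,0,0,0,0]], force=40)

```text
t: 4.9
tool_pos: [433.4, -99.4, 43.5]
eef_rot: [[1.0, 0.0, 0.001], [0.0, -1.0, -0.0], [0.001, 0.0, -1.0]]
wrist_force: [-0.2, -0.5, 5.3]
opening: 22.3
grasp_force: 40.0
```

>>> carry_out(increments=[[0,0,0,0,0],[0,0,-0.1,0,0],[0,0,-0.3,0,0],[0,0,-0.5,0,0],[0,0,-0.8,0,0],[0,0,-0.8,0,0],[0,0,-0.8,0,0],[0,0,-0.7,0,0],[0,0,-0.5,0,0],[0,0,0,0,0],[0,0,0,0,0]])

```text
t: 6.0
tool_pos: [433.0, -99.1, 133.2]
eef_rot: [[1.0, 0.0, 0.0], [0.0, -1.0, 0.0], [0.0, -0.0, -1.0]]
wrist_force: [-0.6, 0.4, -0.5]
opening: 21.6
grasp_force: 40.0
```

```bash
python3 - <<'E'
from m import *
im,Q=wcloud(); print(robot.get_state()['tool_pos'])
q=sel(Q,(434,-100),46,85,140); print(len(q), np.percentile(q[:,2],[5,25,50,75,95]).round(1))
lid(Q,(434,-100),42,22+90)
q=sel(Q,(434,-100),40,117,135); A=np.c_[q[:,:2],np.ones(len(q))]
A=A[q[:,2]<132];q=q[q[:,2]<132];print(np.linalg.lstsq(A,q[:,2],rcond=None)[0])
pot(Q,(619,-110),40,70)
cv2.imwrite('pics/w2.png',im)
E
```

```text
[432.63045335 -99.12497237 132.79698554]
7451 [124.6 125.5 126.3 128.1 129.6]
lid knob [437.5 -99.6 155. ] knobtop 160.7 plate [array([433., -99.]), np.float64(42.3)] z 126.2
[-3.24903827e-03  4.01882251e-03  1.28600295e+02]
pot [ 617.4 -110.2] 1.42 839 71.0 [array([ 604. , -110.7]), np.float64(39.5)]
```

View pics/w2.png

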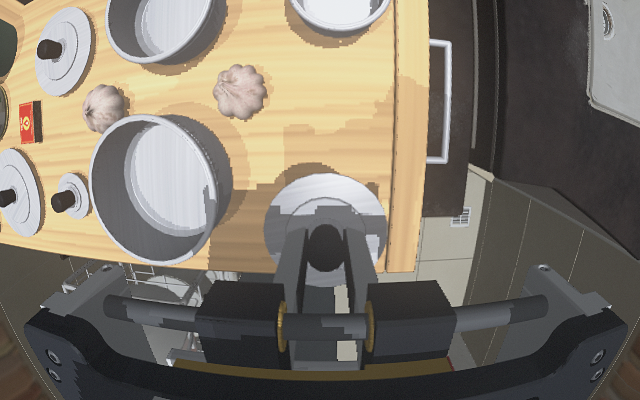

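The small lid is held level, with its plate around (327,235) and the fingers on the knob at (325,247). The small pot is at (335,5).

>>> carry_out(increments=[[0.5,0.05,0,0,0],[0.96,0.05,0,0,0],[0.96,0.05,0,0,0],[0.96,0.05,0,0,0],[0.96,0.05,0,0,0],[0.96,0.05,0,0,0],[0.96,0.05,0,0,0],[0.96,0.05,0,0,0],[0.96,0.05,0,0,0],[0.8,0.05,0,0,0],[0.28,0.05,0,0,0],[0,0,0,0,0]])

```text
t: 7.25
tool_pos: [618.5, -110.2, 132.1]
eef_rot: [[1.0, 0.0, -0.001], [0.0, -1.0, 0.0], [-0.001, -0.0, -1.0]]
wrist_force: [0.2, 0.0, -1.1]
opening: 22.2
grasp_force: 40.0
```

```bash
python3 - <<'E'
from m import *
im,Q=wcloud(); t=robot.get_state()['tool_pos'];print(t)
q=sel(Q,t[:2],52,117,130); print('lid',mec(q[:,:2].astype(np.float32)),len(q))
pot(Q,(618,-110),40,70)
im,W=cloud('top');W=W.reshape(-1,3)
q=sel(W,t[:2],52,117,130); print('lid top',mec(q[:,:2].astype(np.float32)),len(q)); pot(W,(618,-110),40,70)
E
```

```text
[ 617.58130311 -110.2534231   132.23898919]
lid ((618.4722900390625, -110.2924575805664), 42.403106689453125) 7243
pot [ 621.5 -110.4] 1.47 869 71.0 [array([ 631.8, -110.2]), np.float64(41.2)]
lid top ((609.7178955078125, -110.707763671875), 41.346160888671875) 558
pot [ 617.5 -109.8] 1.48 105 70.2 [array([ 598.2, -101.3]), np.float64(36.0)]
```

>>> carry_out(increments=[[0,0,0.4,0,0],[0,0,0.5,0,0],[0,0,0.5,0,0],[0,0,0.3,0,0],[0,0,0.2,0,0],[0,0,0.2,0,0],[0,0,0.15,0,0],[0,0,0.1,0,0],[0,0,0.1,0,0],[0,0,0.05,0,0],[0,0,0,0,0],[0,0,0,0,0]])

```text
t: 8.55
tool_pos: [618.3, -110.2, 83.2]
eef_rot: [[1.0, 0.0, 0.0], [0.0, -1.0, -0.0], [0.0, 0.0, -1.0]]
wrist_force: [-0.1, 0.3, -1.5]
opening: 21.9
grasp_force: 40.0
```

>>> carry_out(increments=[[0,0,0.03,0,0],[0,0,0.03,0,0],[0,0,0.03,0,0],[0,0,0,0,0]])

```text
t: 8.95
tool_pos: [618.3, -110.1, 81.6]
eef_rot: [[1.0, 0.0, 0.0], [0.0, -1.0, 0.0], [0.0, -0.0, -1.0]]
wrist_force: [-0.8, 0.3, 1.8]
opening: 21.7
grasp_force: 40.0
```

>>> carry_out(increments=[[0,0,0.03,0,0],[0,0,0.02,0,0],[0,0,0,0,0],[0,0,0,0,0.5],[0,0,0,0,0.5],[0,0,0,0,0.5],[0,0,0,0,0.5],[0,0,-0.5,0,0.5],[0,0,-1,0,0.5],[0,0,-1,0,0.5],[0,0,-1,0,0.5],[0,0,-1,0,0.5]])

```text
t: 10.15
tool_pos: [618.3, -110.2, 171.8]
eef_rot: [[1.0, 0.0, 0.001], [0.0, -1.0, -0.0], [0.001, 0.0, -1.0]]
wrist_force: [0.0, 1.5, 0.8]
opening: 47.0
grasp_force: 0.0
```

>>> carry_out(increments=[[0,-0.96,0,0,0.5],[0,-0.96,0,0,0.5],[0,-0.96,0,0,0.5],[0,-0.96,0,0,0.5],[0,-0.96,0,0,0.5],[0,-0.96,0,0,0.5],[0,-0.96,0,0,0.5],[0,-0.96,0,0,0.5],[0,-0.96,0,0,0.5],[0,-0.96,0,0,0.5],[0,-0.96,0,0,0.5],[0,-0.96,0,0,0.5]])

```text
t: 11.35
tool_pos: [618.2, 121.0, 171.0]
eef_rot: [[1.0, 0.0, 0.001], [0.0, -1.0, 0.0], [0.001, -0.0, -1.0]]
wrist_force: [0.4, 0.4, 0.4]
opening: 47.2
grasp_force: 0.0
```

>>> carry_out(increments=[[-0.1,-0.96,0,0,0.5],[-0.1,-0.96,0,0,0.5],[-0.1,-0.96,0,0,0.5],[-0.1,-0.96,0,0,0.5],[0,-0.8,0,0,0.5],[0,0,1,0,0.5],[0,0,1,0,0.5],[0,0,0.5,0,0.5],[0,0,0,0,0.5]])

```text
t: 12.25
tool_pos: [609.1, 212.8, 118.8]
eef_rot: [[1.0, 0.0, -0.003], [0.0, -1.0, -0.001], [-0.003, 0.001, -1.0]]
wrist_force: [-0.4, -0.1, 0.1]
opening: 47.1
grasp_force: 0.0
```

```bash
python3 - <<'E'
from m import *
im,W=cloud('top'); Q=W.reshape(-1,3); cv2.imwrite('pics/t2.png',im)
q=sel(Q,(618.5,-110.5),60,68,82); print('small lid on pot',mec(q[:,:2].astype(np.float32)),np.percentile(q[:,2],[5,50,95]))
q=sel(q,(618.5,-110.5),38,68,82);A=np.c_[q[:,:2]-[618,-110],np.ones(len(q))];print(np.linalg.lstsq(A,q[:,2],rcond=None)[0])
t=robot.get_state()['tool_pos'];print(t)
im,Q=wcloud(); lid(Q,(610,213),55); pot(Q,(616,46),53,78)
E
```

```text
small lid on pot ((618.92333984375, -110.42749786376953), 43.00754928588867) [70.37139733 74.1136745  78.00027975]
[-3.49145150e-03  6.25358348e-03  7.47385711e+01]
[609.9699899  212.95792182 119.96145867]
lid knob [613.3 213.4  66.3] knobtop 68.9 plate [array([611. , 213.1]), np.float64(55.4)] z 37.1
pot [618.1  47.7] 1.32 2181 79.1 [array([617.5,  46.9]), np.float64(56.6)]
```

View pics/t2.png

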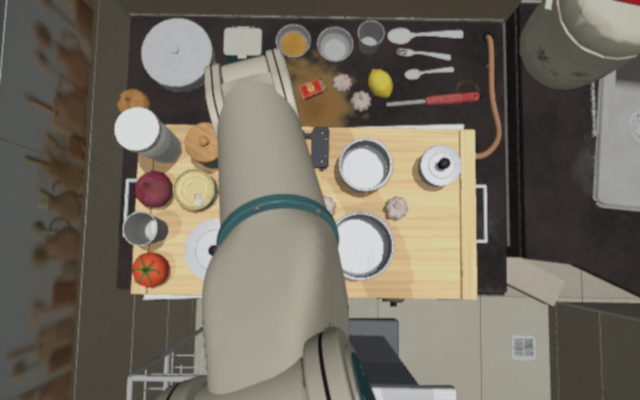

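The small lid sits level on its pot at (439,167). The gripper is now over the middle lid.

>>> carry_out(increments=[[0.04,0,0.5,0,0.5],[0,0,0.8,0,0.5],[0,0,0.8,0,0.5],[0,0,0.8,0,0.5],[0,0,0.5,0,0.5],[0,0,0.38,0,0.5],[0,0,0,0,0.5],[0,0,0,0,0],[0,0,0,0,0],[0,0,0,0,0],[0,0,0,0,0],[0,0,0,0,0]], force=40)

```text
t: 13.55
tool_pos: [611.3, 213.2, 45.3]
eef_rot: [[1.0, 0.0, 0.001], [0.0, -1.0, 0.0], [0.001, -0.0, -1.0]]
wrist_force: [-0.2, -0.1, 2.6]
opening: 21.7
grasp_force: 40.0
```

>>> carry_out(increments=[[0,0,0,0,0],[0,0,-0.1,0,0],[0,0,-0.3,0,0],[0,0,-0.5,0,0],[0,0,-0.8,0,0],[0,0,-0.8,0,0],[0,0,-0.8,0,0],[0,0,-0.7,0,0],[0,0,-0.5,0,0],[0,0,0,0,0],[0,0,0,0,0]])

```text
t: 14.65
tool_pos: [610.7, 213.0, 134.7]
eef_rot: [[1.0, 0.0, -0.0], [0.0, -1.0, -0.0], [-0.0, 0.0, -1.0]]
wrist_force: [-0.6, 0.6, -1.8]
opening: 22.2
grasp_force: 40.0
```

```bash
cat >> m.py <<'E'
def held(R):
    im,Q=wcloud(); t=robot.get_state()['tool_pos']; h=t[2]-7
    q=sel(Q,t[:2],R+12,h-5,h+3); print('tcp',t.round(1),'held',[np.round(a,1) for a in mec(q[:,:2].astype(np.float32))],len(q),np.median(q[:,2]).round(1))
    A=np.c_[q[:,:2],np.ones(len(q))];print('tilt',np.linalg.lstsq(A,q[:,2],rcond=None)[0][:2].round(4)); return Q
E
python3 - <<'E'
from m import *
Q=held(55); pot(Q,(617,46.5),53,78)
E
```

```text
tcp [610.4 212.9 134.2] held [array([610.3, 212.8]), np.float64(55.1)] 13674 126.1
tilt [-0.0064 -0.0022]
pot [618.   47.6] 1.34 2030 79.0 [array([617.8,  46.6]), np.float64(56.4)]
```

>>> carry_out(increments=[[0.03,0.5,0,0,0],[0.03,0.9,0,0,0],[0.03,0.9,0,0,0],[0.03,0.9,0,0,0],[0.03,0.9,0,0,0],[0.03,0.9,0,0,0],[0.03,0.9,0,0,0],[0.03,0.9,0,0,0],[0.03,0.9,0,0,0],[0.06,0.62,0,0,0],[0,0,0,0,0],[0,0,0,0,0]])

```text
t: 15.9
tool_pos: [617.6, 47.1, 134.7]
eef_rot: [[1.0, 0.0, 0.0], [0.0, -1.0, 0.001], [0.0, -0.001, -1.0]]
wrist_force: [0.3, 0.2, -1.9]
opening: 22.0
grasp_force: 40.0
```

```bash
python3 - <<'E'
from m import *
Q=held(55); pot(Q,(617,46.5),53,78)
E
```

```text
tcp [617.6  47.9 134.6] held [array([617.1,  47. ]), np.float64(55.3)] 13710 126.1
tilt [-0.0058 -0.0007]
pot [619.2  46.2] 1.44 828 79.0 [array([645.2,  45.1]), np.float64(48.2)]
```

>>> carry_out(increments=[[0,0,0.4,0,0],[0,0,0.4,0,0],[0,0,0.4,0,0],[0,0,0.3,0,0],[0,0,0.2,0,0],[0,0,0.15,0,0],[0,0,0.1,0,0],[0,0,0.1,0,0],[0,0,0.05,0,0],[0,0,0.03,0,0],[0,0,0,0,0],[0,0,0,0,0]])

```text
t: 17.15
tool_pos: [617.7, 46.6, 92.3]
eef_rot: [[1.0, 0.0, 0.0], [0.0, -1.0, 0.0], [0.0, -0.0, -1.0]]
wrist_force: [0.1, -0.3, -1.3]
opening: 22.0
grasp_force: 40.0
```

>>> carry_out(increments=[[0,0,0.04,0,0],[0,0,0.04,0,0],[0,0,0.03,0,0],[0,0,0,0,0],[0,0,0,0,0.5],[0,0,0,0,0.5],[0,0,0,0,0.5],[0,0,-0.5,0,0.5],[0,0,-1,0,0.5],[0,0,-1,0,0.5],[0,0,-1,0,0.5],[0,0,-1,0,0.5]])

```text
t: 18.35
tool_pos: [617.6, 46.6, 181.3]
eef_rot: [[1.0, 0.0, 0.0], [0.0, -1.0, 0.0], [0.0, -0.0, -1.0]]
wrist_force: [-1.0, -0.3, -0.2]
opening: 46.7
grasp_force: 0.0
```

>>> carry_out(increments=[[-0.54,-0.91,0,0,0.5],[-0.54,-0.91,0,0,0.5],[-0.54,-0.91,0,0,0.5],[-0.54,-0.91,0,0,0.5],[-0.54,-0.91,0,0,0.5],[-0.54,-0.91,0,0,0.5],[-0.54,-0.91,0,0,0.5],[-0.54,-0.91,0,0,0.5],[-0.54,-0.91,0,0,0.5],[-0.54,-0.91,0,0,0.5],[-0.54,-0.91,0,0,0.5],[-0.54,-0.91,0,0,0.5]])

```text
t: 19.55
tool_pos: [487.6, 265.8, 180.6]
eef_rot: [[1.0, 0.0, 0.001], [0.0, -1.0, 0.0], [0.001, -0.0, -1.0]]
wrist_force: [0.6, 0.5, -0.2]
opening: 47.1
grasp_force: 0.0
```

>>> carry_out(increments=[[-0.53,-0.91,0,0,0.5],[-0.53,-0.91,0,0,0.5],[-0.53,-0.91,0,0,0.5],[-0.53,-0.91,0,0,0.5],[-0.53,-0.9,0,0,0.5],[0,0,0.8,0,0.5],[0,0,1,0,0.5],[0,0,1,0,0.5],[0,0,0.3,0,0.5],[0,0,0,0,0.5]])

```text
t: 20.55
tool_pos: [434.5, 355.5, 117.6]
eef_rot: [[1.0, 0.0, -0.001], [0.0, -1.0, -0.001], [-0.001, 0.001, -1.0]]
wrist_force: [-0.5, -0.4, -0.2]
opening: 47.1
grasp_force: 0.0
```

```bash
python3 - <<'E'
from m import *
im,W=cloud('top'); Q=W.reshape(-1,3); cv2.imwrite('pics/t3.png',im)
q=sel(Q,(617,46.5),70,77,90); print('mid lid on pot',mec(q[:,:2].astype(np.float32)),np.percentile(q[:,2],[5,50,95]))
q=sel(q,(617,46.5),50,77,90);A=np.c_[q[:,:2]-[617,46],np.ones(len(q))];print(np.linalg.lstsq(A,q[:,2],rcond=None)[0])
pot(Q,(450,56.5),66,88)
s=robot.get_state();print(s['tool_pos'],s['joint_pos'])
im,Q=wcloud(); lid(Q,(435.5,355.5),68)
E
```

```text
mid lid on pot ((616.5767822265625, 46.33013153076172), 55.640113830566406) [78.63873767 82.21786007 85.79409108]
[-4.62937074e-04 -3.21741231e-04  8.27104896e+01]
pot [449.8  56.7] 1.44 571 87.8 [array([449.9,  56.5]), np.float64(68.8)]
[435.1230201  355.84890698 118.3377244 ] [ -46.47142028   35.47037551    6.64059789  106.25295886   -6.16773837
   38.60256013 -126.21719719]
lid knob [438.1 355.9  66.3] knobtop 69.0 plate [array([435.7, 355.7]), np.float64(68.3)] z 37.3
```

View pics/t3.png

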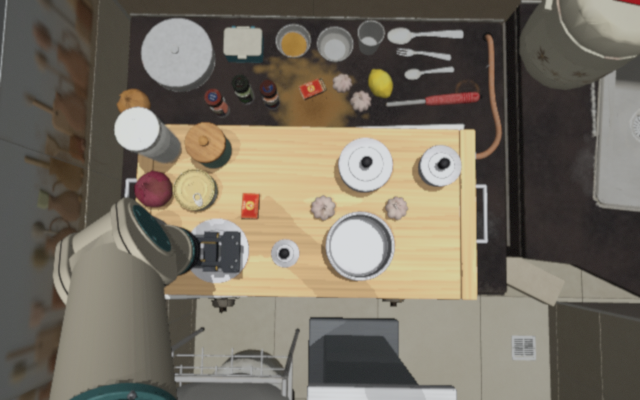

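Both seated lids look level, at (365,165) and (440,166). The gripper is over the big lid at (218,250).

>>> carry_out(increments=[[0.03,0,0.5,0,0.5],[0,0,0.8,0,0.5],[0,0,0.8,0,0.5],[0,0,0.8,0,0.5],[0,0,0.5,0,0.5],[0,0,0.28,0,0.5],[0,0,0,0,0.5],[0,0,0,0,0],[0,0,0,0,0],[0,0,0,0,0],[0,0,0,0,0],[0,0,0,0,0]], force=50)

```text
t: 21.85
tool_pos: [435.8, 356.0, 44.8]
eef_rot: [[1.0, 0.0, 0.001], [0.0, -1.0, 0.001], [0.001, -0.001, -1.0]]
wrist_force: [-0.2, 0.2, 4.2]
opening: 22.0
grasp_force: 50.0
```

>>> carry_out(increments=[[0,0,0,0,0],[0,0,-0.1,0,0],[0,0,-0.3,0,0],[0,0,-0.6,0,0],[0,0,-0.8,0,0],[0,0,-0.9,0,0],[0,0,-0.9,0,0],[0,0,-0.7,0,0],[0,0,-0.5,0,0],[0,0,-0.2,0,0],[0,0,0,0,0],[0,0,0,0,0]])

```text
t: 23.05
tool_pos: [435.1, 355.5, 143.8]
eef_rot: [[1.0, 0.0, -0.001], [0.0, -1.0, -0.001], [-0.001, 0.001, -1.0]]
wrist_force: [-0.4, -0.2, -1.7]
opening: 21.9
grasp_force: 50.0
```

```bash
python3 - <<'E'
from m import *
Q=held(68)
E
```

```text
tcp [435.  355.4 143.6] held [array([434.9, 355. ]), np.float64(68.3)] 21855 135.9
tilt [-0.0092 -0.002 ]
```

>>> carry_out(increments=[[0,0.5,0,0,0],[0.05,0.93,0,0,0],[0.05,0.93,0,0,0],[0.05,0.93,0,0,0],[0.05,0.93,0,0,0],[0.05,0.93,0,0,0],[0.05,0.93,0,0,0],[0.05,0.93,0,0,0],[0.05,0.93,0,0,0],[0.05,0.93,0,0,0],[0.05,0.93,0,0,0],[0.05,0.93,0,0,0]])

```text
t: 24.3
tool_pos: [446.2, 138.7, 144.5]
eef_rot: [[1.0, -0.001, 0.0], [-0.001, -1.0, -0.0], [0.0, 0.0, -1.0]]
wrist_force: [0.4, -0.5, -1.4]
opening: 21.8
grasp_force: 50.0
```

>>> carry_out(increments=[[0.05,0.93,0,0,0],[0.05,0.93,0,0,0],[0.05,0.93,0,0,0],[0.05,0.93,0,0,0],[0,0.5,0,0,0],[0,0,0,0,0],[0,0,0,0,0]])

```text
t: 25.0
tool_pos: [450.4, 56.9, 144.4]
eef_rot: [[1.0, -0.0, 0.0], [-0.0, -1.0, 0.001], [0.0, -0.001, -1.0]]
wrist_force: [-0.2, -0.3, -2.3]
opening: 21.3
grasp_force: 50.0
```

```bash
python3 - <<'E'
from m import *
Q=held(68); pot(Q,(450,56.5),66,88)
E
```

```text
tcp [450.5  57.4 144.3] held [array([450.6,  56.8]), np.float64(68.1)] 21877 136.5
tilt [-0.0082 -0.0007]
pot [452.7  56.4] 0.96 514 88.9 [array([500.9,  54.5]), np.float64(46.0)]
```

>>> carry_out(increments=[[0,0,0.4,0,0],[0,0,0.4,0,0],[0,0,0.4,0,0],[0,0,0.3,0,0],[0,0,0.2,0,0],[0,0,0.15,0,0],[0,0,0.1,0,0],[0,0,0.1,0,0],[0,0,0.05,0,0],[0,0,0.03,0,0],[0,0,0,0,0],[0,0,0,0,0]])

```text
t: 26.25
tool_pos: [450.6, 56.8, 101.8]
eef_rot: [[1.0, 0.0, 0.0], [0.0, -1.0, 0.0], [0.0, -0.0, -1.0]]
wrist_force: [0.4, 0.1, -1.5]
opening: 21.7
grasp_force: 50.0
```

>>> carry_out(increments=[[0,0,0.04,0,0],[0,0,0.04,0,0],[0,0,0.02,0,0],[0,0,0,0,0],[0,0,0,0,0.5],[0,0,0,0,0.5],[0,0,0,0,0.5],[0,0,-0.5,0,0.5],[0,0,-1,0,0.5],[0,0,-1,0,0.5],[0,0,-1,0,0.5],[0,0,-1,0,0.5]])

```text
t: 27.45
tool_pos: [450.5, 56.7, 191.1]
eef_rot: [[1.0, 0.0, 0.0], [0.0, -1.0, 0.0], [0.0, -0.0, -1.0]]
wrist_force: [0.1, 1.4, 0.2]
opening: 46.8
grasp_force: 0.0
```

>>> carry_out(increments=[[0,0.9,-0.5,0,0.5],[0,0.9,0,0,0.5],[0,0.9,0,0,0.5],[0,0.9,0,0,0.5],[0,0.9,0,0,0.5],[0,0.9,0,0,0.5],[0,0.9,0,0,0.5],[0,0.9,0,0,0.5],[0,0.9,0,0,0.5],[0,0.9,0,0,0.5],[0,0.9,0,0,0.5],[0,0.9,0,0,0.5]])

```text
t: 28.65
tool_pos: [450.5, -159.9, 200.3]
eef_rot: [[1.0, 0.0, 0.0], [0.0, -1.0, -0.0], [0.0, 0.0, -1.0]]
wrist_force: [-1.4, -0.7, 0.4]
opening: 47.2
grasp_force: 0.0
```

>>> carry_out(increments=[[-0.3,0.9,0,0,0.5],[-0.3,0.9,0,0,0.5],[-0.3,0.9,0,0,0.5],[-0.3,0.9,0,0,0.5],[-0.3,0.9,0,0,0.5],[-0.3,0.9,0,0,0.5],[-0.3,0.9,0,0,0.5],[-0.3,0.9,0,0,0.5],[0,0,0,0,0.5],[0,0,0,0,0.5]])

```text
t: 29.65
tool_pos: [402.7, -302.8, 199.9]
eef_rot: [[1.0, -0.0, 0.0], [-0.0, -1.0, 0.001], [0.0, -0.001, -1.0]]
wrist_force: [1.0, -0.1, -0.4]
opening: 47.2
grasp_force: 0.0
```

```bash
python3 - <<'E'
from m import *
im,W=cloud('top'); Q=W.reshape(-1,3); cv2.imwrite('pics/t4.png',im)
for xy,R,h in(((450,56.5),66,88),((617,46.5),53,78),((618.8,-110.3),40,70)):
    q=sel(Q,xy,R+15,h-1,h+12); print(mec(q[:,:2].astype(np.float32)),np.median(q[:,2]))
    q=sel(q,xy,R-3,h-1,h+10);A=np.c_[q[:,:2]-xy,np.ones(len(q))];print(np.linalg.lstsq(A,q[:,2],rcond=None)[0].round(4))
W0=np.load('top0.npy')
for uv in((322,207),(396,207),(250,206),(285,253)):
    a=near(W0,uv,35,30,90);b=sel(Q,a[:,:2].mean(0),40,30,90);print(a.mean(0)-b.mean(0))
E
```

```text
((449.8315124511719, 56.60862350463867), 68.60610961914062) 92.19177996336452
[ 3.90000e-03 -2.10000e-03  9.25773e+01]
((616.6571044921875, 46.341373443603516), 55.72080612182617) 82.22903814399035
[2.80000e-03 6.00000e-04 8.26522e+01]
((618.8922119140625, -110.11927032470703), 42.77033615112305) 74.01614469620029
[-7.30000e-03  2.10000e-03  7.47071e+01]
[ 0.14290291  0.29192037 -0.14796444]
[-0.00841385  0.01469512  0.08969731]
[-0.11031444  0.0887834   0.08124546]
[-0.01083368 -0.14185545 -0.03235309]
```

View pics/t4.png

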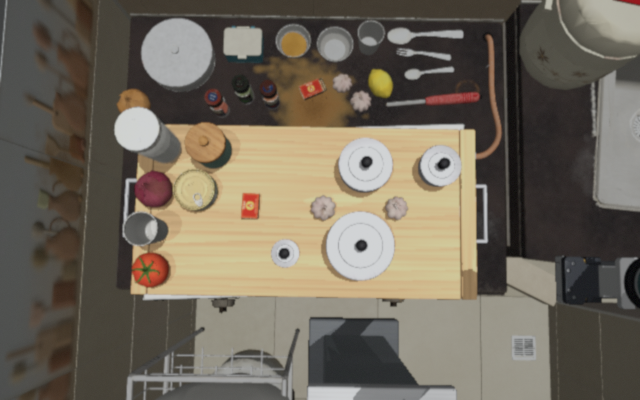

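All three lids are level and home, at (360,245), (365,165) and (440,166). The bystanders haven't moved, and the arm is clear.

```bash
python3 -c "
from workcell import robot
print(robot.sign_off())"
```

```text
the job is handed in; nothing more can be done
None
```

The job is handed in: my last measurements show all three lids level and fully home on their own pots, with the tiny lid, garlic bulbs and matchbox unmoved; the sign-off gave no verdict.

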